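Clamp the pipe and hold the magnifier over its socket

ROBOT

A 6-joint arm with a two-finger parallel gripper is mounted at the origin on the work surface. World frame = base frame: x ahead of the robot, y to its left, z up, the work surface at z = 0. Lengths are in m, angles in rad, forces in N, time in s.
With the tool pointing down it reaches from about 0.25 to 0.775 m from the base axis. Payload 4 kg.
Tool frame: the origin (TCP) lies between the finger pads; the fingertips stand 11 mm ahead of it and the grasp point (between the pads) lies 8 mm behind it; z points along the fingers, y is the direction in which the jaws open and shut (so a half turn about z gives the same grasp; the last joint's range is limited). The gripper opens to 94 mm and grips with 3 to 60 N. Pads are 16 mm wide; open, the fingers measure 119 mm over their backs; the gripper's body (75 mm by 177 mm) begins 78 mm behind the grasp point.
Start: joints at [-1.332, 0.087, 1.371, -0, 1.684, -0.103], TCP at [0.184, -0.518, 0.217] pointing down, gripper open.
Joint ranges: [-3.1, 3.1], [-0.76, 2.03], [0.27, 2.55], [-1.08, 4.22], [0.17, 2.65], [-2.57, 2.57]. Speed limits (rad/s): [2.79, 2.79, 3.14, 3.14, 3.14, 3.14].

INTERFACE

Orientations are given as [roll, pitch, yaw] about the fixed x, y, z axes, in that order (R = Rz(yaw) Ry(pitch) Rx(roll)).
In Python, from bench import get_obs, cams, ticket gives the robot as it stands. The module is installed in compiled form; this text tells all that it offers.
- The arm moves only by the shell command python3 -m crank 'ROWS'. ROWS is JSON, a list of rows, each an object of numbers: "tx", "ty", "tz": the shift along the tool's x, y, z in cm; "twist": the turn about the tool's z in degrees; "grip": the opening, from 0 (shut) to 1 (fully open). In form: [{"tx": .., "ty": .., "tz": .., "twist": .., "grip": ..}, ...]. A call has 1 to 12 rows; each row shifts and turns the commanded pose from where the row before left it, along the tool's axes as they then stand; what a row does not reach is not made up. A row lasts 1/8 s, in which the tool goes at most 62.5 mm and 10.7 degrees, less where a joint would pass 70% of its speed; a pose out of reach is approached as far as the arm can. A call is refused whole if a number of a shift passes 6.25 or a number of a turn 10.7, either way. A call with a gripper value outside its range is refused whole. The fingers move at their own pace and stop on an object; the grip force is fixed at half the most. Time passes only in rows, so rows that do not move let the fingers close. It gives the time, the measured TCP pose, the force and the opening at its end, in the units of the state.
- get_obs(): the state, without advancing time (a new reading comes with each control period).
- cams.snapshot(name): name is "scene" or "top" or "wrist"; returns a dict with "frame" (420x560x3 uint8, red, green, blue), "intrinsics" (3x3 intrinsics, pixels), "R" (3x3) and "t" (3): a world point X has camera coordinates R X + t; the wrist camera has in their place "hand_eye" (4x4, takes a point from camera to tool coordinates, whose origin is the TCP and whose axes are the flange's). Camera axes: x right, y down, z forward; pixel columns grow to the right and rows downward; lengths in m; the calibration is good to about 2 mm. A picture is of the moment at which its call begins: read the wrist's pose just before it. There is no depth.
- ticket.close_job(): hands the job in, once; it reports no verdict.
Trained networks look in a picture, given as the dict that the camera call returned (one of the last four; its "shot" number tells which), for a name from the list of things; names that differ only in an ending like _2 or _b are one class to them, and where a whole thing is asked for, a point or a joint stands for the part that bears it (a point fixed in the world has none). Each returns a list of dicts, best first, with "conf" (0 to 1); they miss things now and then, are a little off and sometimes report something else, mostly with a low value. They report only what shows in the picture. A call takes as long as a camera call. They do not tell look-alikes from the thing itself.
- cams.outline_of(picture, query): "region" (420x560 bool, what is visible of it) and "centre" ([column, row] in pixels, amid what is visible of it).
The state is a dict: "time": time; "joint_positions": joint angles; "qvel": joint speeds; "joint_torque": joint torques, N m; "tool_pos": TCP position; "ee_rot": TCP orientation; "wrist_force": force on the tool from outside, world axes, zero at the start; "wrist_torque": the same for the moment, N m; "width": finger opening in m.
Only numpy, scipy, OpenCV 4.12 (cv2) and the standard library are available. Lean on these libraries where they do the work, as an engineer would, in place of code of your own. Each camera call takes 0.05 s, during which the arm holds its last target.

TASK

Goods-in inspection: turn the vise's T-bar clockwise (seen from above) until it goes solid and the upper jaw grips the pipe. Then pick up the magnifier by its handle, carry it over the stock on the bench and hold it level, centred over the mouth of the welded socket and about 2 cm above it, so that I can check the thread; finish while still holding it there, perfectly still. Do not let the magnifier touch the pipe or the vise, do not shift the pipe, and leave the spool, carton, wrench and coupling where they are.

Things in the scene. Friction and masses are not known exactly. Their poses are not given: they have to be found in the camera images.
- vise: Dark iron yoke pipe vise bolted to the bench. Origin at the bench surface under the screw axis; its y axis is the direction of the pipe, its z is up. Base 160 mm along x by 100 mm along y; the yoke (an upright arch in its x-z plane) is 120 mm wide and 24 mm thick, the boss on top of it (38 mm diameter) reaches 200 mm above the bench
- jaw: Upper V jaw with the screw, steel, 46 mm long along the pipe; it slides straight down inside the yoke, 5 mm for each full turn of the T-bar. Origin on the screw axis, at the height of the pipe's axis once it is down on the pipe
- tbar (a joint): Turn of the T-bar (rad): 0 fully open, grows as it is turned clockwise seen from above. The jaw meets the pipe at about 6.3 and the bar goes solid (hard stop) at 7.2, when it lies across the pipe. It starts between 0 and 3, turns against a friction of 0.25 N m (about 4 N at 65 mm from the axis), and stays where it is left
- bar_mid (a point): Middle of the T-bar, on the vertical screw axis, about 247 mm above the bench when open, falling 5 mm a turn. The steel bar is level, 12 mm thick, with a screw head of 29 mm diameter reaching 17 mm above and below the bar's centre line
- bar_end (a point): Centre of the 20 mm ball on one end of the T-bar, 83 mm from the screw axis; the other end has the same ball on the opposite side
- pipe: Steel pipe, 34 mm diameter, 240 mm long, lying loose and level in the vise's lower V jaw with its axis 95 mm above the bench. Origin at the middle of its axis, its y along the pipe, z up. A socket is welded on top of it at y = -80 mm
- socket_mouth (a point): Centre of the open top of the welded socket (half coupling, 31 mm outside, 22 mm bore), 33 mm above the pipe's axis, about 128 mm above the bench
- magnifier: Hand magnifier lying flat on the bench, 150 g: round black handle 20 mm in diameter along its x axis from x = -58 to +44 mm, its centre line 10 mm above the underside; a short 15 mm neck; round lens in a steel frame, 76 mm in diameter and 10 mm thick, centred at x = +95 mm. Origin on the underside below the handle, z up; the centre of mass lies at about x = +40 mm
- grip (a point): On the handle's centre line, at x = +22 mm: a good place to grip, across the handle
- lens (a point): Centre of the lens, half way through the 10 mm thick frame (5 mm above the frame's underside), at x = +95 mm of the magnifier
- spool: Bystander: spool of red wire standing upright, black flanges, 100 mm diameter, 100 mm high, 2.4 kg; origin at the centre of its underside; spool and carton stand side by side between the magnifier and the vise
- carton: Bystander: open cardboard carton of steel fittings, 170 x 120 x 85 mm with its long flaps folded down outside (160 mm over them), 2.5 kg; origin at the centre of its underside
- wrench: Bystander: steel wrench 220 mm long lying on the bench
- coupling: Bystander: steel pipe coupling standing on end, 47 mm diameter, 44 mm high; origin at the centre of its underside
Mind the look-alikes: they are no part of the job. Leave any brown or green look-alike of the magnifier alone.

How it is judged:
On the way, in this order (a step that is already met when the one before it is completed fails the run):
1. the T-bar is turned home and the upper jaw grips the pipe (value of joint tbar above 6.9 rad and contact force between jaw and pipe above 25 N), for 0.2 s.
2. the magnifier is held in the fingers, clear of the bench (contact force between the fingers and magnifier above 1 N and height (world z) of each of lens, grip above 0.05 m), for 0.2 s.
At the end, for the whole second after the job is handed in: T-bar home (over 6.9 rad), jaw pressing on the pipe (over 25 N); magnifier held in the fingers, still, level within 0.17 rad, lens centre within 10 mm of the socket axis and 13 to 40 mm above its mouth, touching neither pipe nor vise; pipe within 10 mm, bystanders within 15 mm of their start (all of step 1 and horizontal distance between lens and socket_mouth below 0.01 m and z of lens in the frame of socket_mouth between 0.013 and 0.04 m and angle between lens's own z axis and vertical below 0.17 rad and linear speed of magnifier below 0.02 m/s and angular speed of magnifier below 0.15 rad/s and contact force between the fingers and magnifier above 1 N and contact force between magnifier and pipe below 0.1 N and contact force between magnifier and vise below 0.1 N and distance of pipe from where it was at the start of the episode below 0.01 m and distance of each of spool, carton, wrench, coupling from where it was at the start of the episode below 0.015 m); the arm keeps its last pose, push and grip.
It fails at once if the magnifier touches the pipe or the vise (contact force between magnifier and pipe above 1 N or contact force between magnifier and vise above 1 N).
It fails at once if the pipe is shifted in the vise (distance of pipe from where it was at the start of the episode above 0.01 m).
It fails at once if a bystander is pushed out of its place (distance of any of spool, carton, wrench, coupling from where it was at the start of the episode above 0.015 m).
It also fails if it takes over 61 s, if anything falls off the work surface, if the arm or the gripper's body presses on something with over 40 N, if the wrist force passes 120 N, or if a joint passes its speed limit or range.

## Working session

There is one attempt and no reset: what is moved stays moved. The work goes in short steps, Python scripts to look and compute and a shell command to move; the robot and the scene stay as the last step left them, time stands still between calls to the robot, and variables do not carry over. Pictures are saved under pics/ and viewed, and the job is handed in when it is done.

```bash
mkdir -p pics; ls
cat > h.py <<'E'
import numpy as np, cv2
from bench import get_obs, cams, ticket
def save(p,name,crop=None,scale=1):
    f=p["frame"]
    if crop: f=f[crop[1]:crop[3],crop[0]:crop[2]]
    if scale!=1: f=cv2.resize(f,None,fx=scale,fy=scale,interpolation=cv2.INTER_CUBIC)
    cv2.imwrite("pics/"+name,cv2.cvtColor(f,cv2.COLOR_RGB2BGR))
def proj(p,X):
    c=p["R"]@np.array(X,float)+p["t"]; u=p["intrinsics"]@c; return u[:2]/u[2]
def ray(p,px):
    d=np.linalg.inv(p["intrinsics"])@np.array([px[0],px[1],1.]); R=np.array(p["R"]); return -R.T@p["t"], R.T@d
def atz(p,px,z):
    o,d=ray(p,px); return o+d*(z-o[2])/d[2]
E
python3 - <<'E'
from h import *
o=get_obs(); print({k:np.round(v,3) for k,v in o.items()})
for n in("scene","top","wrist"):
    p=cams.snapshot(n); save(p,n+"0.png"); print(n,{k:np.round(v,3).tolist() for k,v in p.items() if k!="frame"})
    if n!="wrist":
        for q in("vise","jaw","tbar","pipe","magnifier","spool","carton","wrench","coupling"):
            for r in cams.outline_of(p,q):
                if r["conf"]>.3: print(n,q,round(r["conf"],2),np.round(r["centre"]),atz(p,r["centre"],0.02).round(3))
E
```

```text
pics
{'time': np.float64(0.0), 'joint_positions': array([-1.332,  0.088,  1.372, -0.   ,  1.684, -0.103]), 'qvel': array([ 0.   ,  0.   ,  0.001, -0.   ,  0.   ,  0.001]), 'joint_torque': array([ 0.0000e+00, -3.4018e+01, -3.0242e+01,  7.2000e-02,  3.3000e-02,
       -0.0000e+00]), 'tool_pos': array([ 0.184, -0.518,  0.215]), 'ee_rot': array([-3.139, -0.   ,  0.342]), 'wrist_force': array([-0.608, -0.015,  1.104]), 'wrist_torque': array([-0.062, -0.006,  0.013]), 'width': np.float64(0.094)}
scene {'intrinsics': [[488.441, 0.0, 276.498], [0.0, 488.441, 198.833], [0.0, 0.0, 1.0]], 'R': [[0.138, 0.99, -0.001], [0.586, -0.083, -0.806], [-0.799, 0.111, -0.591]], 't': [-0.013, -0.138, 1.714], 'shot': 1}
scene vise 0.64 [354. 238.] [0.468 0.164 0.02 ]
scene jaw 0.85 [360. 181.] [0.202 0.257 0.02 ]
scene tbar 0.7 [360. 181.] [0.203 0.255 0.02 ]
scene pipe 0.61 [342. 230.] [0.434 0.138 0.02 ]
scene magnifier 0.96 [174. 250.] [ 0.45  -0.328  0.02 ]
scene magnifier 0.89 [173. 202.] [ 0.233 -0.336  0.02 ]
scene magnifier 0.68 [341. 326.] [0.76  0.054 0.02 ]
scene magnifier 0.67 [102. 229.] [ 0.33
[... 753 characters left out ...]
0.321  0.02 ]
top magnifier 0.93 [375. 311.] [ 0.234 -0.344  0.02 ]
top magnifier 0.85 [363. 156.] [ 0.701 -0.322  0.02 ]
top magnifier 0.74 [362. 246.] [ 0.427 -0.312  0.02 ]
top magnifier 0.62 [241. 141.] [0.75 0.05 0.02]
top spool 0.69 [300. 168.] [ 0.663 -0.129  0.02 ]
top spool 0.34 [300. 235.] [ 0.458 -0.126  0.02 ]
top carton 0.6 [300. 236.] [ 0.456 -0.128  0.02 ]
top wrench 0.69 [126. 225.] [0.491 0.393 0.02 ]
top coupling 0.67 [247. 257.] [0.394 0.03  0.02 ]
wrist {'intrinsics': [[358.568, 0.0, 284.114], [0.0, 358.568, 215.524], [0.0, 0.0, 1.0]], 'hand_eye': [[0.001, -0.973, -0.231, 0.066], [1.0, 0.001, -0.001, -0.0], [0.001, -0.231, 0.973, -0.168], [0.0, 0.0, 0.0, 1.0]], 'shot': 3}
```

View pics/scene0.png

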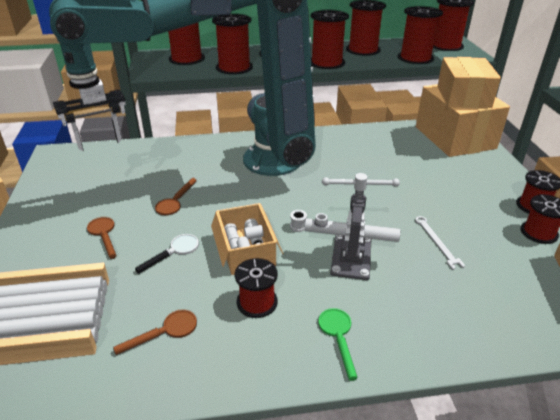

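View pics/top0.png

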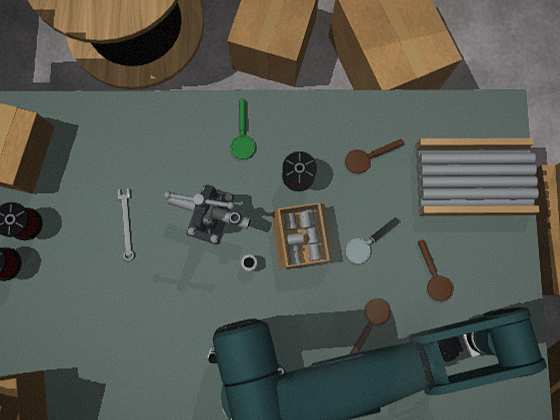

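Run:
```python
from h import *
p=cams.snapshot("top"); save(p,"top1.png",(330,110,430,370),2.2); save(p,"vise1.png",(150,140,290,280),4)
p=cams.snapshot("scene"); save(p,"sc1.png",(270,130,450,350),2.7)
```

```text
(no output)
```

The black-handled magnifier with the steel frame is at top px (358,250)–(398,220) and scene px (185,245)–(138,270). It fits the description. The brown ones at top px (358,160), (440,288) and (377,311), and the green one at (243,145), are look-alikes. I'll confirm with an enlarged crop.

View pics/top1.png

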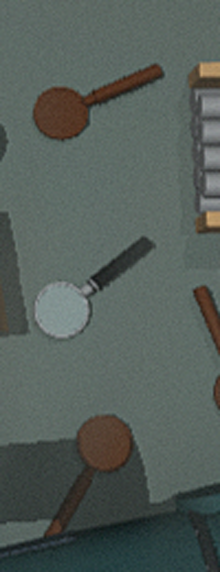

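View pics/vise1.png

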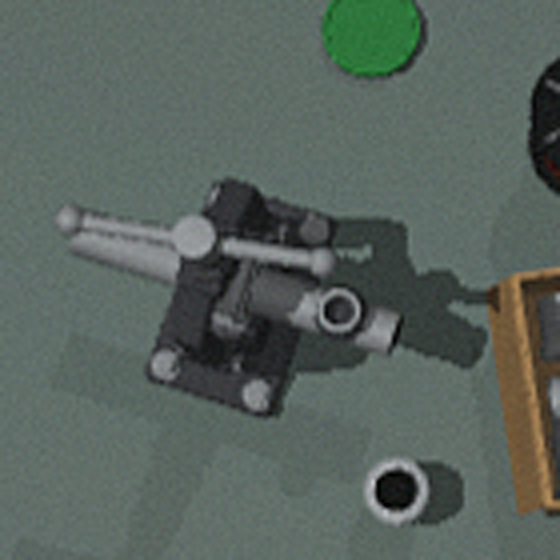

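View pics/sc1.png

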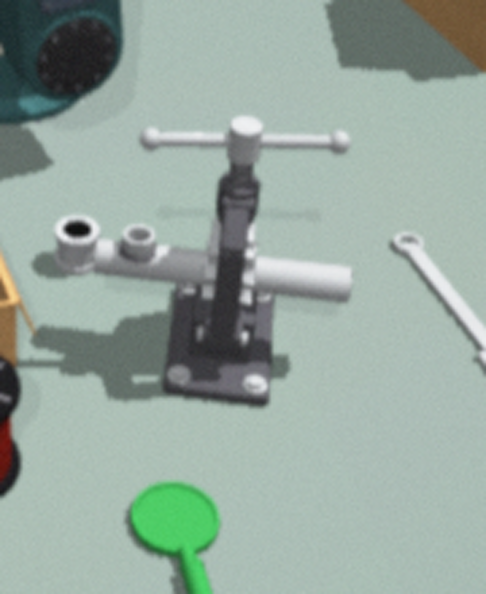

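```bash
cat >> h.py <<'E'
def tri(ps,pxs):
    A=np.zeros((3,3));b=np.zeros(3)
    for p,px in zip(ps,pxs):
        o,d=ray(p,px); d=d/np.linalg.norm(d); M=np.eye(3)-np.outer(d,d); A+=M;b+=M@o
    X=np.linalg.solve(A,b); return X,[np.linalg.norm(proj(p,X)-px) for p,px in zip(ps,pxs)]
E
python3 - <<'E'
from h import *
t=cams.snapshot("top"); s=cams.snapshot("scene")
off=np.array([0,0])
def T(x,y): return (np.array([x,y])+.5)/4+[150,140]-.5
def S(x,y): return (np.array([x,y])+.5)/2.7+[270,130]-.5
for n,a,b in [("headtop",T(194,236),S(245,124)),("ball1",T(68,217),S(341,141)),("ball2",T(322,261),S(151,138)),("socket",T(341,309),S(139,236)),("coupl",T(397,490),S(76,231))]:
    X,e=tri([t,s],[a,b]); print(n,X.round(4),np.round(e,2))
print("socket z.128",atz(t,T(341,309),.128).round(4),atz(s,S(139,236),.128).round(4))
print("head z.262",atz(t,T(194,236),.262).round(4), atz(s,S(245,124),.262).round(4))
# pipe direction: far end of pipe in both
for n,a in [("b1",T(68,217)),("b2",T(322,261))]: print(n,atz(t,a,.245).round(4))
# bolts
for a in [T(166,366),T(258,394),T(314,226)]: print("bolt",atz(t,a,.02).round(3))
# magnifier
def M(x,y): return (np.array([x,y])+.5)/2.2+[330,110]-.5
l=atz(t,M(63,309),.007);e=atz(t,M(150,243),.01);n=atz(t,M(97,283),.01); print("mag",l,n,e,np.linalg.norm(l-e),np.linalg.norm(l-n),np.degrees(np.arctan2(*(l-e)[1::-1])))
for r in cams.outline_of(t,"magnifier"):
    m=r["region"].astype(np.uint8); ys,xs=np.nonzero(m); print(r["conf"],r["centre"],xs.min(),xs.max(),ys.min(),ys.max())
for q in("carton","spool","pipe","vise","coupling"):
  for p in (t,s):
   for r in cams.outline_of(p,q)[:1]:
    ys,xs=np.nonzero(r["region"]); print(q,r["conf"],r["centre"],xs.min(),xs.max(),ys.min(),ys.max())
E
```

```text
headtop [0.5241 0.1417 0.2635] [0.47 0.51]
ball1 [0.5399 0.2258 0.248 ] [0.44 0.49]
ball2 [0.5106 0.0613 0.2471] [0.36 0.39]
socket [0.4979 0.0589 0.1268] [0.07 0.08]
coupl [0.3771 0.0227 0.0428] [0.38 0.39]
socket z.128 [0.4978 0.059  0.128 ] [0.4994 0.0583 0.128 ]
head z.262 [0.5247 0.1431 0.262 ] [0.5221 0.1412 0.262 ]
b1 [0.5408 0.2276 0.245 ]
b2 [0.5111 0.0624 0.245 ]
bolt [0.472 0.198 0.02 ]
bolt [0.451 0.129 0.02 ]
bolt [0.578 0.088 0.02 ]
mag [ 0.41399833 -0.30230379  0.007     ] [ 0.44906698 -0.34930762  0.01      ] [ 0.50395329 -0.42394754  0.01      ] 0.15132116634938597 0.058721115798355615 126.48274585241805
0.84 [241.1, 141.4] 231 254 98 158
0.72 [363.4, 154.6] 346 402 139 172
0.71 [432.7, 283.7] 419 451 241 300
0.7 [362.0, 244.5] 345 398 218 262
0.65 [375.3, 314.5] 351 390 297 352
0.36 [194.7, 196.6] 164 233 191 207
carton 0.63 [299.0, 233.2] 272 333 203 267
carton 0.65 [242.7, 233.5] 211 276 203 273
spool 0.61 [296.3, 167.9] 282 316 151 190
spool 0.76 [258.9, 285.8] 235 277 257 317
pipe 0.61 [224.3, 215.5] 168 250 198 227
pipe 0.93 [340.4, 228.4] 305 399 213 241
vise 0.68 [206.6, 209.8] 164 234 184 243
vise 0.94 [355.4, 237.6] 322 399 173 279
coupling 0.49 [247.6, 258.4] 241 257 254 270
coupling 0.7 [297.5, 219.0] 290 306 209 232
```

Measurements, all consistent with the sizes given:
- **Screw axis:** about (0.525, 0.1435).
- **T-bar:** the balls are 168 mm apart (expected 166), at z 0.247. The bar lies at 79.9° in the world frame.
- **Pipe:** lies at about 72.6°, so the bar still has about 277° to turn clockwise. That puts it at 2.36 rad now.
- **Socket mouth:** (0.498, 0.059, 0.127).

Plan: lift, move above the vise, and straddle the bar with open fingers so they push it as a couple.

```bash
python3 -m crank '[{"tz":-5.4,"grip":1},{"tz":-5.4,"grip":1},{"tx":4.18,"ty":-3.91,"grip":1},{"tx":4.18,"ty":-3.91,"grip":1},{"tx":4.18,"ty":-3.91,"grip":1},{"tx":4.18,"ty":-3.91,"grip":1},{"tx":4.18,"ty":-3.91,"grip":1},{"tx":4.18,"ty":-3.91,"grip":1},{"tx":4.18,"ty":-3.91,"grip":1},{"tx":4.18,"ty":-3.91,"grip":1},{"tx":4.18,"ty":-3.91,"grip":1},{"tx":4.18,"ty":-3.91,"grip":1}]'
```

```text
invalid input at $[0]: expected keys tx, ty, tz, twist, grip
```

```bash
python3 -m crank '[{"tx":4.18,"ty":-3.91,"grip":1},{"tx":4.18,"ty":-3.91,"grip":1},{"tx":4.18,"ty":-3.91,"grip":1},{"grip":1}]'; python3 -c "
from h import *
o=get_obs();print(o['tool_pos'],o['ee_rot'],o['joint_positions'],o['wrist_force'])"
```

```text
[ 0.18434513 -0.51817656  0.21648616] [ 3.14158245e+00 -6.78615299e-06  3.41796064e-01] [-1.33209983e+00  8.72068319e-02  1.37073145e+00  7.84994684e-06
  1.68364492e+00 -1.03098686e-01] [ 0.6277312  -0.32455565  0.09461686]invalid input at $[0]: expected keys tx, ty, tz, twist, grip
```

All five keys are required in every row.

```bash
python3 -m crank '[{"tx":0,"ty":0,"tz":-5.4,"twist":0,"grip":1},{"tx":0,"ty":0,"tz":-5.4,"twist":0,"grip":1},{"tx":4.18,"ty":-3.91,"tz":0,"twist":0,"grip":1},{"tx":4.18,"ty":-3.91,"tz":0,"twist":0,"grip":1},{"tx":4.18,"ty":-3.91,"tz":0,"twist":0,"grip":1},{"tx":4.18,"ty":-3.91,"tz":0,"twist":0,"grip":1},{"tx":4.18,"ty":-3.91,"tz":0,"twist":0,"grip":1},{"tx":4.18,"ty":-3.91,"tz":0,"twist":0,"grip":1},{"tx":4.18,"ty":-3.91,"tz":0,"twist":0,"grip":1},{"tx":4.18,"ty":-3.91,"tz":0,"twist":0,"grip":1},{"tx":4.18,"ty":-3.91,"tz":0,"twist":0,"grip":1},{"tx":4.18,"ty":-3.91,"tz":0,"twist":0,"grip":1}]'
python3 -m crank '[{"tx":4.18,"ty":-3.91,"tz":0,"twist":0,"grip":1},{"tx":4.18,"ty":-3.91,"tz":0,"twist":0,"grip":1},{"tx":4.18,"ty":-3.91,"tz":0,"twist":0,"grip":1},{"tx":0,"ty":0,"tz":0,"twist":-10,"grip":1},{"tx":0,"ty":0,"tz":0,"twist":-10,"grip":1},{"tx":0,"ty":0,"tz":0,"twist":-10,"grip":1}]'; python3 -c "
from h import *
o=get_obs();print(o['tool_pos'],o['ee_rot'],o['joint_positions'],o['wrist_force'])"
```

```text
time: 3.3
tool_pos: [0.4477, -0.0079, 0.3248]
ee_rot: [3.141, -0.001, 0.342]
wrist_force: [-0.1, -0.8, 0.1]
width: 0.0942
time: 4.05
tool_pos: [0.526, 0.1432, 0.3243]
ee_rot: [-3.141, 0.0, 0.872]
wrist_force: [-0.1, 0.3, 0.3]
width: 0.0938
[0.52601559 0.14322291 0.32428288] [-3.14148779e+00  2.95658135e-04  8.71831928e-01] [ 1.61896354e-01  8.13522598e-02  1.16515436e+00 -1.19409896e-04
  1.89537861e+00  8.60822704e-01] [-0.1409193   0.25658913  0.32566854]
```

```bash
python3 -m crank '[{"tx":0,"ty":0,"tz":0,"twist":-10.5,"grip":1},{"tx":0,"ty":0,"tz":0,"twist":-10.5,"grip":1},{"tx":0,"ty":0,"tz":0,"twist":-10.5,"grip":1},{"tx":0,"ty":0,"tz":0,"twist":-10.5,"grip":1},{"tx":0,"ty":0,"tz":0,"twist":-10.5,"grip":1},{"tx":0,"ty":0,"tz":0,"twist":-10.5,"grip":1},{"tx":0,"ty":0,"tz":0,"twist":-10.5,"grip":1},{"tx":0,"ty":0,"tz":0,"twist":-10.5,"grip":1},{"tx":0,"ty":0,"tz":0,"twist":-10.5,"grip":1},{"tx":0,"ty":0,"tz":0,"twist":-10.5,"grip":1},{"tx":0,"ty":0,"tz":0,"twist":-10.5,"grip":1},{"tx":0,"ty":0,"tz":0,"twist":-10.5,"grip":1}]'
python3 -m crank '[{"tx":0,"ty":0,"tz":0,"twist":-10,"grip":1},{"tx":0,"ty":0,"tz":0,"twist":-10,"grip":1},{"tx":0,"ty":0,"tz":0,"twist":0,"grip":1}]'; python3 -c "
from h import *
o=get_obs();print(o['tool_pos'],np.degrees(o['ee_rot']),o['joint_positions'],o['wrist_force'])
p=cams.snapshot('wrist');save(p,'w2.png');p=cams.snapshot('scene');save(p,'s2.png',(270,60,450,290),2.5)"
```

```text
time: 5.55
tool_pos: [0.5259, 0.1428, 0.3245]
ee_rot: [-3.142, 0.0, 3.071]
wrist_force: [-0.1, 0.1, -0.9]
width: 0.094
time: 5.92
tool_pos: [0.526, 0.1428, 0.3244]
ee_rot: [-3.141, 0.0, -2.872]
wrist_force: [0.2, -0.8, 0.8]
width: 0.0944
[0.52595237 0.14284945 0.32444951] [-1.79994069e+02  1.05084289e-03 -1.64534440e+02] [ 1.61227532e-01  8.07909358e-02  1.16542658e+00 -1.06478063e-04
  1.89534568e+00 -1.67952769e+00] [ 0.17082716 -0.78191176  0.79626009]
```

View pics/w2.png

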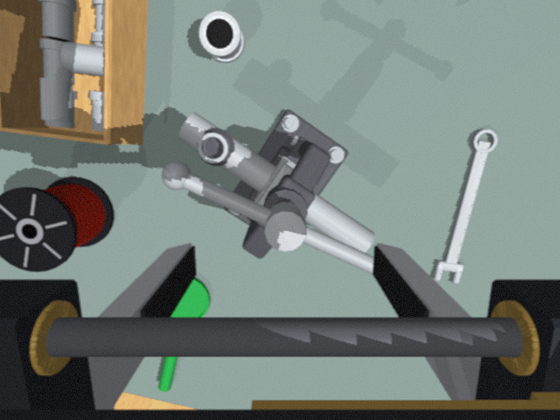

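View pics/s2.png

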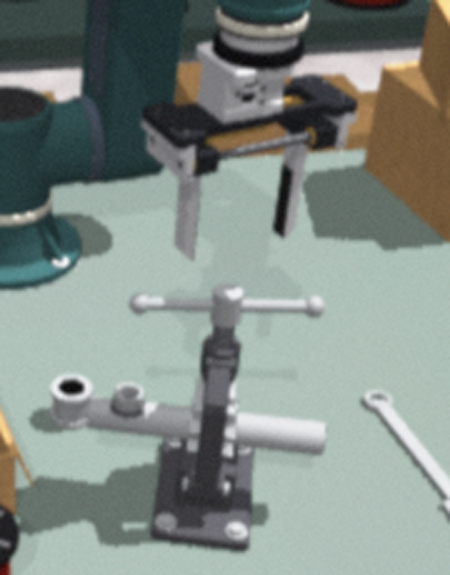

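```bash
python3 - <<'E'
from h import *
from scipy.spatial.transform import Rotation as Ro
o=get_obs();p=cams.snapshot("wrist");H=np.array(p["hand_eye"]);R=Ro.from_euler("xyz",o["ee_rot"]).as_matrix()
for X in [(.5253,.1436,.262),(.5399,.2258,.246),(.5106,.0613,.246),(.4979,.0589,.127)]:
    c=np.linalg.inv(H)@np.r_[R.T@(np.array(X)-o["tool_pos"]),1]; u=p["intrinsics"]@c[:3]; print(X,(u[:2]/u[2]).round(1))
E
python3 -m crank '[{"tx":0,"ty":0,"tz":0,"twist":-4,"grip":1},{"tx":0,"ty":0,"tz":3,"twist":0,"grip":1},{"tx":0,"ty":0,"tz":2.6,"twist":0,"grip":1},{"tx":0,"ty":0,"tz":2.6,"twist":0,"grip":1},{"tx":0,"ty":0,"tz":0,"twist":0,"grip":1}]'
```

```text
(0.5253, 0.1436, 0.262) [284.5 232.8]
(0.5399, 0.2258, 0.246) [386.8 273.8]
(0.5106, 0.0613, 0.246) [175.1 175.9]
(0.4979, 0.0589, 0.127) [210.2 148.3]
time: 6.7
tool_pos: [0.5247, 0.1426, 0.2399]
ee_rot: [3.141, -0.005, -2.801]
wrist_force: [0.2, 0.8, 0.7]
width: 0.0939
```

```bash
python3 -m crank '[{"tx":0,"ty":0,"tz":0,"twist":6,"grip":1},{"tx":0,"ty":0,"tz":0,"twist":6,"grip":1},{"tx":0,"ty":0,"tz":0,"twist":8,"grip":1},{"tx":0,"ty":0,"tz":0,"twist":8,"grip":1},{"tx":0,"ty":0,"tz":0,"twist":10,"grip":1},{"tx":0,"ty":0,"tz":0,"twist":10,"grip":1},{"tx":0,"ty":0,"tz":0,"twist":10,"grip":1},{"tx":0,"ty":0,"tz":0,"twist":10,"grip":1}]'
python3 - <<'E'
from h import *
o=get_obs();print(o['wrist_torque'],np.degrees(o['ee_rot']))
p=cams.snapshot("wrist");save(p,"w3.png")
E
```

```text
time: 7.7
tool_pos: [0.525, 0.1431, 0.2434]
ee_rot: [-3.14, -0.001, 2.291]
wrist_force: [-5.1, 0.1, -2.2]
width: 0.094
[0.05928013 0.41971392 0.27441721] [-1.79921679e+02 -8.22826082e-02  1.31271521e+02]
```

View pics/w3.png

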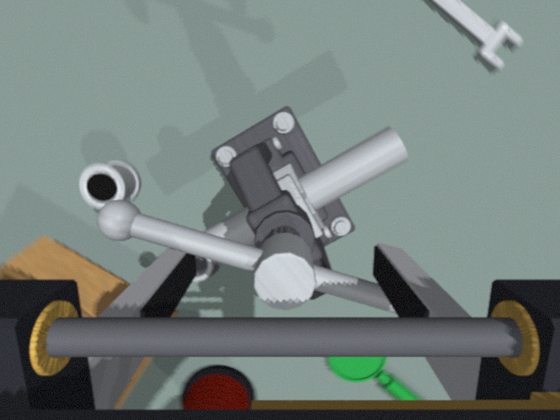

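```bash
python3 -m crank '[{"tx":0,"ty":0,"tz":0,"twist":10.5,"grip":1},{"tx":0,"ty":0,"tz":0,"twist":10.5,"grip":1},{"tx":0,"ty":0,"tz":0,"twist":10.5,"grip":1},{"tx":0,"ty":0,"tz":0,"twist":10.5,"grip":1},{"tx":0,"ty":0,"tz":0,"twist":10.5,"grip":1},{"tx":0,"ty":0,"tz":0,"twist":10.5,"grip":1},{"tx":0,"ty":0,"tz":0,"twist":10.5,"grip":1},{"tx":0,"ty":0,"tz":0,"twist":10.5,"grip":1},{"tx":0,"ty":0,"tz":0,"twist":10.5,"grip":1},{"tx":0,"ty":0,"tz":0,"twist":10.5,"grip":1},{"tx":0,"ty":0,"tz":0,"twist":10.5,"grip":1},{"tx":0,"ty":0,"tz":0,"twist":10.5,"grip":1}]'
python3 -m crank '[{"tx":0,"ty":0,"tz":0,"twist":10.5,"grip":1},{"tx":0,"ty":0,"tz":0,"twist":10.5,"grip":1},{"tx":0,"ty":0,"tz":0,"twist":10,"grip":1},{"tx":0,"ty":0,"tz":0,"twist":0,"grip":1},{"tx":0,"ty":0,"tz":0,"twist":-5,"grip":1},{"tx":0,"ty":0,"tz":-2.5,"twist":0,"grip":1},{"tx":0,"ty":0,"tz":-2.5,"twist":0,"grip":1},{"tx":0,"ty":0,"tz":0,"twist":0,"grip":1}]'
python3 - <<'E'
from h import *
o=get_obs();print(o['wrist_torque'],np.degrees(o['ee_rot']),o['joint_positions'])
p=cams.snapshot("wrist");save(p,"w4.png")
E
```

```text
time: 9.25
tool_pos: [0.525, 0.1428, 0.2421]
ee_rot: [3.141, 0.003, 0.094]
wrist_force: [-2.2, 0.4, -4.5]
width: 0.0941
time: 10.25
tool_pos: [0.5276, 0.1429, 0.2964]
ee_rot: [-3.138, -0.008, -0.354]
wrist_force: [-0.2, 0.5, 0.6]
width: 0.0943
[ 0.03157901 -0.05536795 -0.02939048] [-179.78150342   -0.43153949  -20.27140352] [ 1.61011107e-01  7.19108392e-02  1.23014657e+00 -4.02763188e-04
  1.83110203e+00  2.08549051e+00]
```

View pics/w4.png

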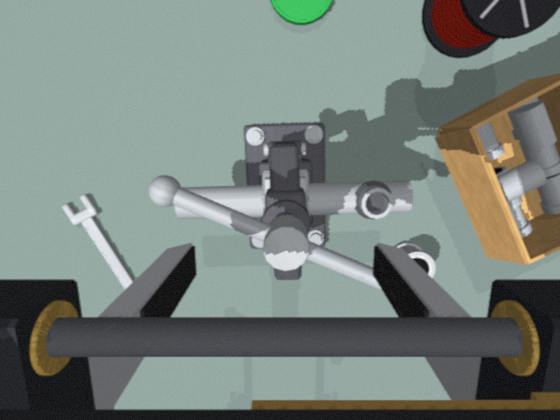

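```bash
python3 -m crank '[{"tx":0,"ty":0,"tz":0,"twist":-10.6,"grip":1},{"tx":0,"ty":0,"tz":0,"twist":-10.6,"grip":1},{"tx":0,"ty":0,"tz":0,"twist":-10.6,"grip":1},{"tx":0,"ty":0,"tz":0,"twist":-10.6,"grip":1},{"tx":0,"ty":0,"tz":0,"twist":-10.6,"grip":1},{"tx":0,"ty":0,"tz":0,"twist":-10.6,"grip":1},{"tx":0,"ty":0,"tz":0,"twist":-10.6,"grip":1},{"tx":0,"ty":0,"tz":0,"twist":-10.6,"grip":1},{"tx":0,"ty":0,"tz":0,"twist":-10.6,"grip":1},{"tx":0,"ty":0,"tz":0,"twist":-10.6,"grip":1},{"tx":0,"ty":0,"tz":0,"twist":-10.6,"grip":1},{"tx":0,"ty":0,"tz":0,"twist":-10.6,"grip":1}]'
python3 -m crank '[{"tx":0,"ty":0,"tz":0,"twist":-10.6,"grip":1},{"tx":0,"ty":0,"tz":0,"twist":-10.6,"grip":1},{"tx":0,"ty":0,"tz":0,"twist":-10.6,"grip":1},{"tx":0,"ty":0,"tz":0,"twist":-10.6,"grip":1},{"tx":0,"ty":0,"tz":0,"twist":-10.6,"grip":1},{"tx":0,"ty":0,"tz":0,"twist":-4,"grip":1},{"tx":0,"ty":0,"tz":0,"twist":0,"grip":1}]'
python3 - <<'E'
from h import *
o=get_obs();print(o['wrist_torque'],np.degrees(o['ee_rot']),o['joint_positions'])
p=cams.snapshot("wrist");save(p,"w5.png")
E
```

```text
time: 11.8
tool_pos: [0.5257, 0.1427, 0.291]
ee_rot: [-3.14, 0.0, 1.871]
wrist_force: [-0.5, -0.3, 0.1]
width: 0.0943
time: 12.68
tool_pos: [0.5257, 0.1427, 0.2912]
ee_rot: [-3.141, -0.001, 2.859]
wrist_force: [0.3, 0.4, 0.1]
width: 0.0937
[-0.01147866 -0.10195961  0.00043043] [-1.79953299e+02 -7.41826972e-02  1.63794715e+02] [ 1.61091136e-01  7.44949686e-02  1.23756601e+00 -1.86277211e-04
  1.83105098e+00 -1.12691793e+00]
```

View pics/w5.png

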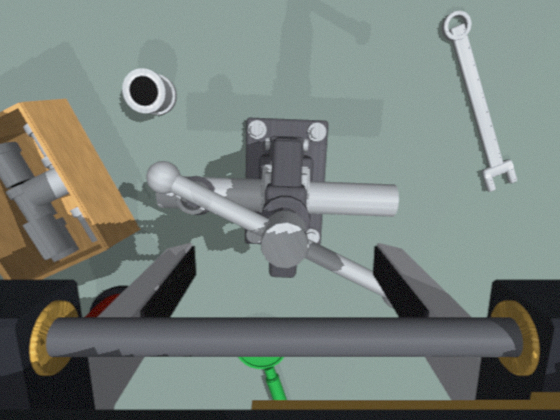

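```bash
python3 -m crank '[{"tx":0,"ty":0,"tz":2.5,"twist":0,"grip":1},{"tx":0,"ty":0,"tz":2.5,"twist":0,"grip":1},{"tx":0,"ty":0,"tz":0,"twist":6,"grip":1},{"tx":0,"ty":0,"tz":0,"twist":8,"grip":1},{"tx":0,"ty":0,"tz":0,"twist":8,"grip":1},{"tx":0,"ty":0,"tz":0,"twist":8,"grip":1},{"tx":0,"ty":0,"tz":0,"twist":8,"grip":1},{"tx":0,"ty":0,"tz":0,"twist":8,"grip":1},{"tx":0,"ty":0,"tz":0,"twist":6,"grip":1},{"tx":0,"ty":0,"tz":0,"twist":6,"grip":1}]'
python3 - <<'E'
from h import *
o=get_obs();print(o['wrist_torque'],np.degrees(o['ee_rot']),o['joint_positions'][5])
E
python3 -m crank '[{"tx":0,"ty":0,"tz":0,"twist":5,"grip":1},{"tx":0,"ty":0,"tz":0,"twist":5,"grip":1}]'
python3 - <<'E'
from h import *
o=get_obs();print(o['wrist_torque'],np.degrees(o['ee_rot']),o['joint_positions'][5],o['joint_torque'])
E
```

```text
time: 13.98
tool_pos: [0.5248, 0.1431, 0.2401]
ee_rot: [-3.137, -0.001, 1.844]
wrist_force: [-0.7, 0.9, -4.5]
width: 0.0942
[0.12541552 0.06933192 0.3075933 ] [-1.79742106e+02 -6.75423232e-02  1.05637385e+02] -0.111224835268019
time: 14.22
tool_pos: [0.5248, 0.1432, 0.24]
ee_rot: [-3.137, -0.0, 1.67]
wrist_force: [-0.8, 1.0, -4.3]
width: 0.0938
[ 0.11761223 -0.02882491  0.31879252] [-1.79726248e+02 -2.71584654e-02  9.56786336e+01] 0.06263697301542794 [ -0.86226013 -35.85971832 -32.80035496  -0.27585017  -0.15635954
  -0.23246834]
```

```bash
for i in 1; do python3 -m crank '[{"tx":0,"ty":0,"tz":0,"twist":4,"grip":1},{"tx":0,"ty":0,"tz":0,"twist":4,"grip":1}]'; done
python3 - <<'E'
from h import *
o=get_obs();print(o['wrist_torque'],np.degrees(o['ee_rot']),o['joint_positions'][5],o['joint_torque'][5])
p=cams.snapshot("wrist");save(p,"w6.png")
p=cams.snapshot("scene");save(p,"s6.png",(270,130,450,350),2.7)
E
```

```text
time: 14.48
tool_pos: [0.5247, 0.1432, 0.2399]
ee_rot: [-3.137, 0.0, 1.532]
wrist_force: [-0.6, -0.6, -4.1]
width: 0.0938
[-0.11034735 -0.02827478  2.34723923] [-1.79717272e+02  1.12007599e-02  8.77976672e+01] 0.20026972473904656 1.4812607690691948
```

View pics/w6.png

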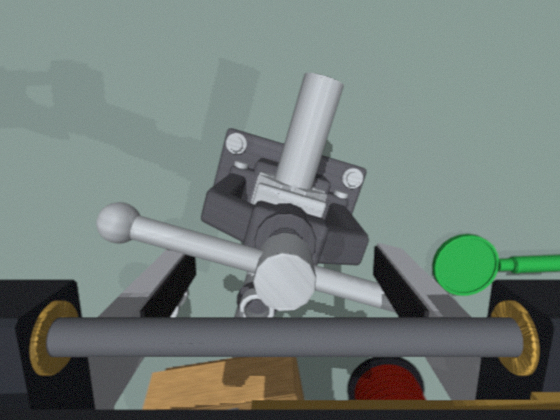

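View pics/s6.png

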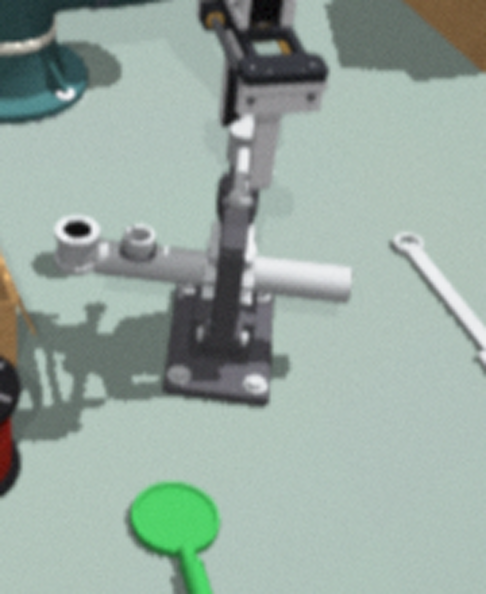

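Torque jumped from 0.32 to 2.35 N m with the bar across the pipe, so it has reached the stop. I'll press slightly and hold.

```bash
python3 -m crank '[{"tx":0,"ty":0,"tz":0,"twist":1.5,"grip":1},{"tx":0,"ty":0,"tz":0,"twist":0,"grip":1},{"tx":0,"ty":0,"tz":0,"twist":0,"grip":1},{"tx":0,"ty":0,"tz":0,"twist":0,"grip":1}]'
python3 - <<'E'
from h import *
o=get_obs();print(o['wrist_torque'],np.degrees(o['ee_rot']),o['joint_positions'][5],o['joint_torque'][5])
E
python3 -m crank '[{"tx":0,"ty":0,"tz":0,"twist":-6,"grip":1},{"tx":0,"ty":0,"tz":0,"twist":-6,"grip":1},{"tx":0,"ty":0,"tz":-3,"twist":0,"grip":1},{"tx":0,"ty":0,"tz":-5,"twist":0,"grip":1},{"tx":0,"ty":0,"tz":0,"twist":0,"grip":1}]'
python3 - <<'E'
from h import *
o=get_obs();print(o['tool_pos'],np.degrees(o['ee_rot']),o['joint_positions'])
p=cams.snapshot("wrist");save(p,"w7.png")
p=cams.snapshot("top");save(p,"t7.png",(150,140,290,280),4)
E
```

```text
time: 15.08
tool_pos: [0.5247, 0.1432, 0.24]
ee_rot: [-3.137, 0.001, 1.51]
wrist_force: [-0.2, -1.3, -18.8]
width: 0.094
[-0.21468497  0.05337818  5.36194554] [-1.79713817e+02  3.77590922e-02  8.65072949e+01] 0.22298837847484937 5.3604090213775635
time: 15.7
tool_pos: [0.5291, 0.142, 0.333]
ee_rot: [3.121, 0.0, 1.703]
wrist_force: [-0.2, -0.0, 1.0]
width: 0.0942
[0.52907747 0.14202886 0.33303746] [1.78826969e+02 1.87096692e-02 9.75774449e+01] [ 1.59306381e-01  7.41450176e-02  1.15567371e+00 -9.27385937e-04
  1.89131686e+00  2.67504894e-02]
```

View pics/w7.png

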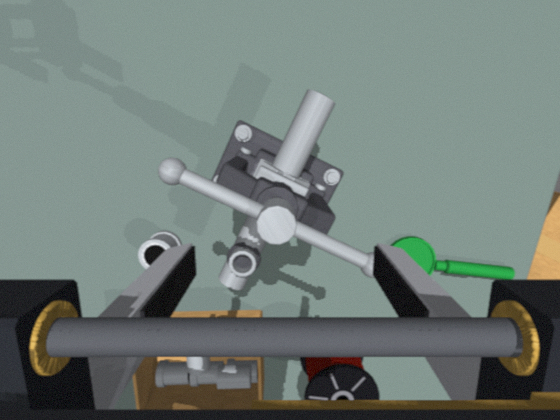

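```bash
python3 -m crank '[{"tx":-5.43,"ty":-1.53,"tz":0,"twist":0,"grip":1},{"tx":-5.43,"ty":-1.53,"tz":0,"twist":0,"grip":1},{"tx":-5.43,"ty":-1.53,"tz":0,"twist":0,"grip":1},{"tx":-5.43,"ty":-1.53,"tz":0,"twist":0,"grip":1},{"tx":-5.43,"ty":-1.53,"tz":0,"twist":0,"grip":1},{"tx":-5.43,"ty":-1.53,"tz":0,"twist":0,"grip":1},{"tx":-5.43,"ty":-1.53,"tz":0,"twist":0,"grip":1},{"tx":-5.43,"ty":-1.53,"tz":0,"twist":-9.7,"grip":1},{"tx":-5.43,"ty":-1.53,"tz":0,"twist":-9.7,"grip":1},{"tx":0,"ty":0,"tz":5,"twist":-9.7,"grip":1},{"tx":0,"ty":0,"tz":5,"twist":0,"grip":1},{"tx":0,"ty":0,"tz":0,"twist":0,"grip":1}]'
python3 - <<'E'
from h import *
o=get_obs();print(o['tool_pos'],np.degrees(o['ee_rot']),o['joint_positions'])
p=cams.snapshot("wrist");save(p,"w8.png")
p=cams.snapshot("top");save(p,"t8.png",(150,140,290,280),4)
E
```

```text
time: 17.3
tool_pos: [0.4667, -0.3594, 0.2158]
ee_rot: [-3.139, -0.013, 2.218]
wrist_force: [0.2, 1.1, 0.9]
width: 0.0941
[ 0.46670166 -0.35939077  0.21579207] [-179.85299325   -0.72803124  127.09882397] [-7.52244521e-01  1.84449786e-01  1.26328068e+00 -3.68840046e-04
  1.70682002e+00 -1.39980510e+00]
```

View pics/w8.png

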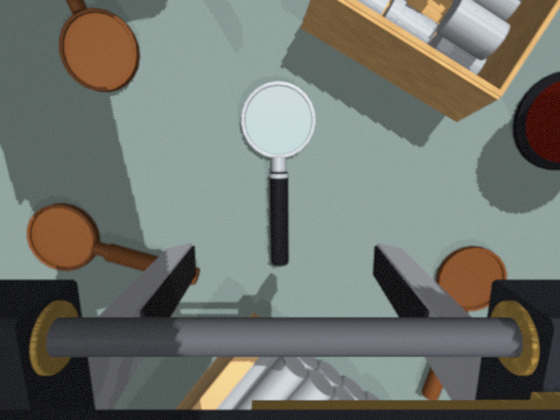

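View pics/t8.png

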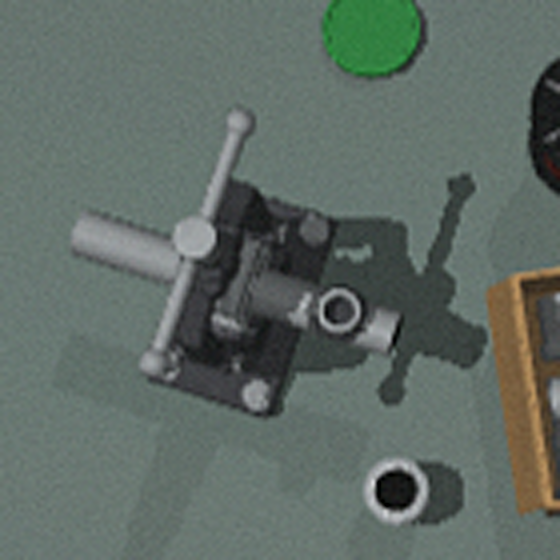

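The T-bar now lies across the pipe, and the pipe and coupling are in the same pixels as before. In the wrist view the black magnifier's lens is at (278,119) and its handle end at (280,265).

```bash
cat >> h.py <<'E'
from scipy.spatial.transform import Rotation as Ro
def wr(p,o):
    H=np.array(p["hand_eye"]);T=np.eye(4);T[:3,:3]=Ro.from_euler("xyz",o["ee_rot"]).as_matrix();T[:3,3]=o["tool_pos"]
    V=np.linalg.inv(T@H); q=dict(p); q["R"]=V[:3,:3]; q["t"]=V[:3,3]; return q
E
python3 - <<'E'
from h import *
o=get_obs();p=wr(cams.snapshot("wrist"),o);print(np.degrees(o['ee_rot']),o['tool_pos'])
best=min(cams.outline_of(p,"magnifier"),key=lambda r:np.hypot(r["centre"][0]-278,r["centre"][1]-150))
m=best["region"];ys,xs=np.nonzero(m);print(best["conf"],xs.min(),xs.max(),ys.min(),ys.max())
for r0 in (200,220,240,255): 
    c=np.nonzero(m[r0])[0]; print(r0,c.min(),c.max()) if len(c) else 0
l=atz(p,(278.5,119.5),.008);e=atz(p,(280,266),.012);n=atz(p,(279,176),.015);c1=atz(p,(278.9,190),.01);c2=atz(p,(280,255),.01)
print(l,e,n,np.linalg.norm((l-e)[:2]),np.degrees(np.arctan2(*(c1-c2)[1::-1])),np.degrees(np.arctan2(*(l-e)[1::-1])))
u=(l-e)[:2];u/=np.linalg.norm(u);g=l[:2]-.073*u;print("grip",g, e[:2]+.08*u)
R=Ro.from_euler("xyz",o["ee_rot"]).as_matrix();print("tool delta",R.T@(np.r_[g,.014]-o["tool_pos"]))
E
```

```text
[1.79997890e+02 8.57552683e-02 1.27231993e+02] [ 0.46976082 -0.36152124  0.22375511]
0.66 241 313 76 256
200 270 286
220 269 286
240 270 286
255 271 284
[ 0.41794366 -0.3030078   0.008     ] [ 0.51558057 -0.42933775  0.012     ] [ 0.4532033 -0.348639   0.015    ] 0.15966284204986506 128.04641313939774 127.6994375218286
grip [ 0.46258457 -0.36076755] [ 0.46665903 -0.36603939]
tool delta [ 0.00525597 -0.00526538  0.20974729]
```

```bash
python3 -m crank '[{"tx":0.3,"ty":-0.5,"tz":5,"twist":-0.5,"grip":1},{"tx":0,"ty":0,"tz":5,"twist":0,"grip":1},{"tx":0,"ty":0,"tz":0,"twist":0,"grip":1},{"tx":0,"ty":0,"tz":0,"twist":0,"grip":1}]'
python3 - <<'E'
from h import *
o=get_obs();p=wr(cams.snapshot("wrist"),o);save(p,"w9.png");print(np.degrees(o['ee_rot']),o['tool_pos'])
o2=get_obs();print(o2['tool_pos'])
r=min(cams.outline_of(p,"magnifier"),key=lambda r:np.hypot(r["centre"][0]-278,r["centre"][1]-150))
m=r["region"].astype(np.uint8);ys,xs=np.nonzero(m);print(r["conf"],xs.min(),xs.max(),ys.min(),ys.max())
E
```

```text
time: 18.0
tool_pos: [0.4656, -0.3632, 0.1265]
ee_rot: [3.141, 0.006, 2.232]
wrist_force: [0.6, 0.3, -0.1]
width: 0.094
[179.94960943   0.36335499 127.87510734] [ 0.46558133 -0.36315962  0.12653732]
[ 0.46579762 -0.36341494  0.12703285]
0.62 231 330 55 297
```

View pics/w9.png

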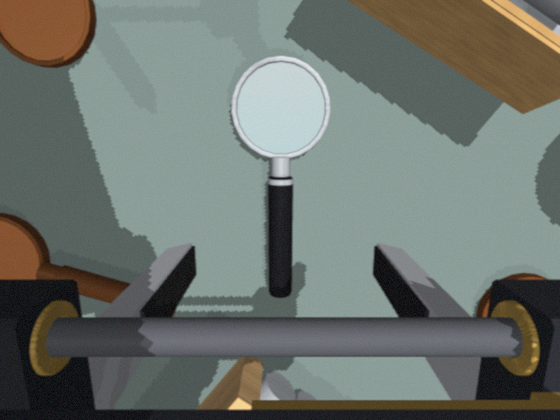

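Run:
```python
from h import *
o=get_obs();p=wr(cams.snapshot("wrist"),o)
l=atz(p,(280.5,107),.008);e=atz(p,(280,297),.01);n=atz(p,(280.5,177.5),.018)
print(o['tool_pos'],l,e,n,np.linalg.norm((l-e)[:2]),np.linalg.norm((l-n)[:2]),np.degrees(np.arctan2(*(l-e)[1::-1])))
a=atz(p,(231,107),.008);b=atz(p,(330,107),.008);print("dia",np.linalg.norm(a-b))
u=(l-e)[:2];u/=np.linalg.norm(u);g=l[:2]-.073*u;print("grip",g, e[:2]+.08*u,"expected px",proj(p,np.r_[l[:2]-.073*u,.01]))
R=Ro.from_euler("xyz",o["ee_rot"]).as_matrix()
for G in (g,e[:2]+.08*u):print("tool delta",R.T@(np.r_[G,.014]-o["tool_pos"]))
```

```text
[ 0.46573224 -0.36336869  0.12692606] [ 0.41203477 -0.29888686  0.008     ] [ 0.50835234 -0.42378509  0.01      ] [ 0.44447272 -0.340597    0.018     ] 0.1577233101725302 0.052838961519363514 127.63827344835416
dia 0.07583605912761639
grip [ 0.45661399 -0.35669424] [ 0.4594984  -0.36043454] expected px [280.24240323 200.98739898]
tool delta [ 0.01171205 -0.00322435  0.11283801]
tool delta [ 0.00698891 -0.00324415  0.11287336]
```

```bash
python3 -m crank '[{"tx":1,"ty":-0.3,"tz":4,"twist":0,"grip":1},{"tx":0,"ty":0,"tz":4,"twist":0,"grip":1},{"tx":0,"ty":0,"tz":2,"twist":0,"grip":1},{"tx":0,"ty":0,"tz":1,"twist":0,"grip":1},{"tx":0,"ty":0,"tz":0,"twist":0,"grip":1}]'
python3 - <<'E'
from h import *
o=get_obs();p=cams.snapshot("wrist");save(p,"w10.png");print(np.degrees(o['ee_rot']),o['tool_pos'],o['wrist_force'])
E
```

```text
time: 18.77
tool_pos: [0.4558, -0.3561, 0.0133]
ee_rot: [3.141, 0.001, 2.232]
wrist_force: [-0.1, 0.2, 0.6]
width: 0.0939
[1.79990833e+02 6.82753227e-02 1.27882028e+02] [ 0.45582796 -0.35610554  0.01327566] [-0.08079567  0.20760723  0.64604085]
```

View pics/w10.png

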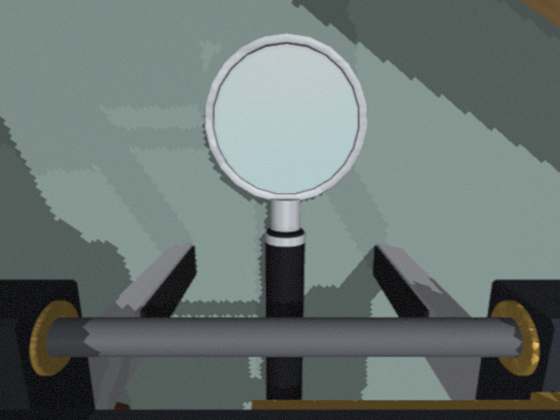

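```bash
python3 - <<'E'
from h import *
o=get_obs();p=wr(cams.snapshot("wrist"),o);R=Ro.from_euler("xyz",o["ee_rot"]).as_matrix()
for px,z in (((286,117),.008),((285,236),.019)): print(R.T@(atz(p,px,z)-o["tool_pos"]))
E
python3 -m crank '[{"tx":0,"ty":0,"tz":0,"twist":0,"grip":0.5},{"tx":0,"ty":0,"tz":0,"twist":0,"grip":0.1},{"tx":0,"ty":0,"tz":0,"twist":0,"grip":0},{"tx":0,"ty":0,"tz":0,"twist":0,"grip":0},{"tx":0,"ty":0,"tz":0,"twist":0,"grip":0},{"tx":0,"ty":0,"tz":0,"twist":0,"grip":0}]'
```

```text
[0.07343825 0.00061107 0.00578149]
[ 0.01864744  0.00018312 -0.00508332]
time: 19.62
tool_pos: [0.4553, -0.3556, 0.0124]
ee_rot: [-3.142, -0.0, 2.232]
wrist_force: [-0.4, 0.5, -0.3]
width: 0.0378
```

Lens 73 mm ahead of the TCP, as planned. The fingers are still closing.

```bash
python3 -m crank '[{"tx":0,"ty":0,"tz":0,"twist":0,"grip":0},{"tx":0,"ty":0,"tz":0,"twist":0,"grip":0},{"tx":0,"ty":0,"tz":0,"twist":0,"grip":0},{"tx":0,"ty":0,"tz":0,"twist":0,"grip":0}]'
python3 -m crank '[{"tx":0,"ty":0,"tz":-1,"twist":0,"grip":0},{"tx":0,"ty":0,"tz":-3,"twist":0,"grip":0},{"tx":0,"ty":0,"tz":-5,"twist":0,"grip":0},{"tx":0,"ty":0,"tz":-5,"twist":0,"grip":0},{"tx":0,"ty":0,"tz":-4,"twist":0,"grip":0},{"tx":0,"ty":0,"tz":-2,"twist":0,"grip":0},{"tx":0,"ty":0,"tz":0,"twist":0,"grip":0},{"tx":0,"ty":0,"tz":0,"twist":0,"grip":0}]'
python3 - <<'E'
from h import *
o=get_obs();p=wr(cams.snapshot("wrist"),o);save(p,"w11.png");print(np.degrees(o['ee_rot']),o['tool_pos'],o['wrist_force'],o['wrist_torque'],o['joint_positions'])
p=cams.snapshot("scene");save(p,"s11.png",(90,100,290,300),3)
E
```

```text
time: 20.12
tool_pos: [0.4554, -0.3556, 0.0125]
ee_rot: [3.142, 0.0, 2.232]
wrist_force: [0.1, 0.0, 0.0]
width: 0.0195
time: 21.12
tool_pos: [0.4549, -0.3552, 0.2112]
ee_rot: [-3.141, -0.002, 2.232]
wrist_force: [0.1, 0.2, -1.1]
width: 0.0196
[-1.79975864e+02 -1.13796784e-01  1.27883132e+02] [ 0.45485246 -0.35523211  0.21121119] [ 0.12798625  0.16584054 -1.1075577 ] [-0.02798875 -0.11400986 -0.00800867] [-7.61193728e-01  1.50341645e-01  1.31137154e+00 -1.23681198e-04
  1.68190606e+00 -1.42239313e+00]
```

View pics/w11.png

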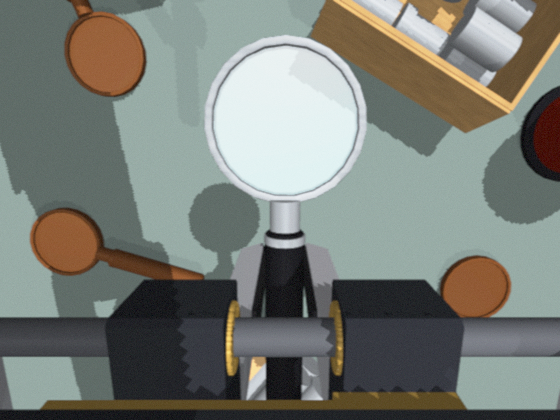

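View pics/s11.png

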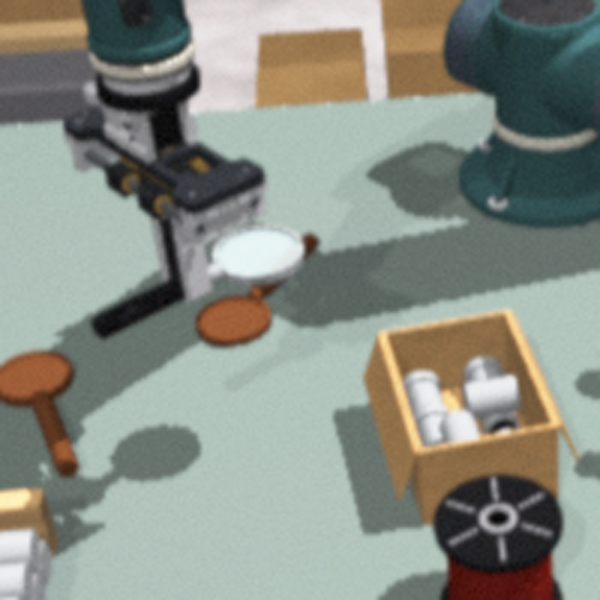

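```bash
python3 -m crank '[{"tx":0,"ty":0,"tz":0,"twist":5.3,"grip":0},{"tx":0,"ty":0,"tz":0,"twist":9,"grip":0},{"tx":0,"ty":0,"tz":0,"twist":9,"grip":0},{"tx":0,"ty":0,"tz":0,"twist":9,"grip":0},{"tx":0,"ty":0,"tz":0,"twist":9,"grip":0},{"tx":0,"ty":0,"tz":0,"twist":9,"grip":0},{"tx":0,"ty":0,"tz":0,"twist":5,"grip":0},{"tx":0,"ty":0,"tz":0,"twist":0,"grip":0}]'
python3 -m crank '[{"tx":2,"ty":-0.5,"tz":0,"twist":0,"grip":0},{"tx":4,"ty":-1,"tz":0,"twist":0,"grip":0},{"tx":4,"ty":-1,"tz":0,"twist":0,"grip":0},{"tx":4,"ty":-1,"tz":0,"twist":0,"grip":0},{"tx":4,"ty":-1,"tz":0,"twist":0,"grip":0},{"tx":4,"ty":-1,"tz":0,"twist":0,"grip":0},{"tx":4,"ty":-1,"tz":0,"twist":0,"grip":0},{"tx":3,"ty":-0.7,"tz":0,"twist":0,"grip":0},{"tx":2,"ty":-0.5,"tz":0,"twist":0,"grip":0},{"tx":0,"ty":0,"tz":0,"twist":0,"grip":0},{"tx":0,"ty":0,"tz":0,"twist":0,"grip":0}]'
cat > chk.py <<'E'
from h import *
import sys
o=get_obs();w=wr(cams.snapshot("wrist"),o);save(w,"w"+sys.argv[1]+".png")
t=cams.snapshot("top");save(t,"t"+sys.argv[1]+".png",(180,150,330,280),4)
s=cams.snapshot("scene");save(s,"s"+sys.argv[1]+".png",(230,110,420,280),3.5)
R=Ro.from_euler("xyz",o["ee_rot"]).as_matrix()
L=o["tool_pos"]+R@np.array([.0735,.0006,.0075])
print(np.degrees(o['ee_rot']),o['tool_pos'],o["width"],o['joint_positions'])
print("lens est",L,"px w,t,s",[proj(c,L).round(1) for c in (w,t,s)])
print("to go in tool axes",R.T@(np.array([.498,.059,.150])-L))
E
python3 chk.py 12
```

```text
time: 22.22
tool_pos: [0.4549, -0.3552, 0.211]
ee_rot: [-3.139, -0.001, 1.268]
wrist_force: [0.1, -0.1, -2.2]
width: 0.0192
time: 23.6
tool_pos: [0.4743, -0.0369, 0.2124]
ee_rot: [-3.142, 0.001, 1.267]
wrist_force: [0.1, 0.2, -0.3]
width: 0.0194
[-1.79997741e+02  3.08402770e-02  7.26205359e+01] [ 0.4742533  -0.03685837  0.21240096] 0.019394375687984786 [-1.96450264e-01 -7.84844582e-02  1.54510655e+00 -5.33887522e-04
  1.67506716e+00  1.06823074e-01]
lens est [0.49677877 0.03310318 0.20486138] px w,t,s [array([286.9, 115.9]), array([242.4, 212.8]), array([312.5, 192.8])]
to go in tool axes [ 0.02510887 -0.00656771  0.05484813]
```

View pics/t12.png

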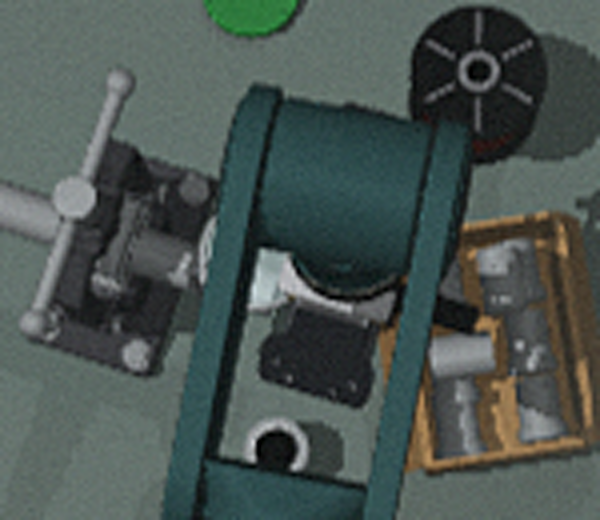

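View pics/s12.png

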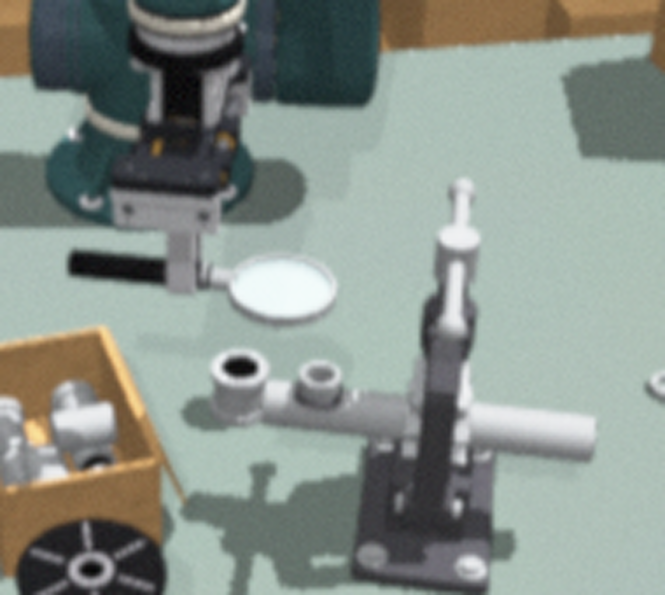

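View pics/w12.png

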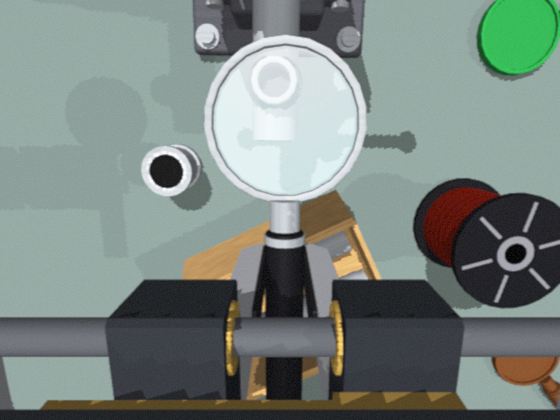

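Run:
```python
from h import *
o=get_obs();p=wr(cams.snapshot("wrist"),o)
f=p["frame"][30:130,210:370];cv2.imwrite("pics/soc.png",cv2.cvtColor(cv2.resize(f,None,fx=5,fy=5,interpolation=cv2.INTER_CUBIC),cv2.COLOR_RGB2BGR))
print(atz(p,(273,79),.1275),proj(p,(.498,.059,.1275)))
```

```text
[0.49680853 0.06039378 0.1275    ] [275.3448067   80.55018959]
```

View pics/soc.png

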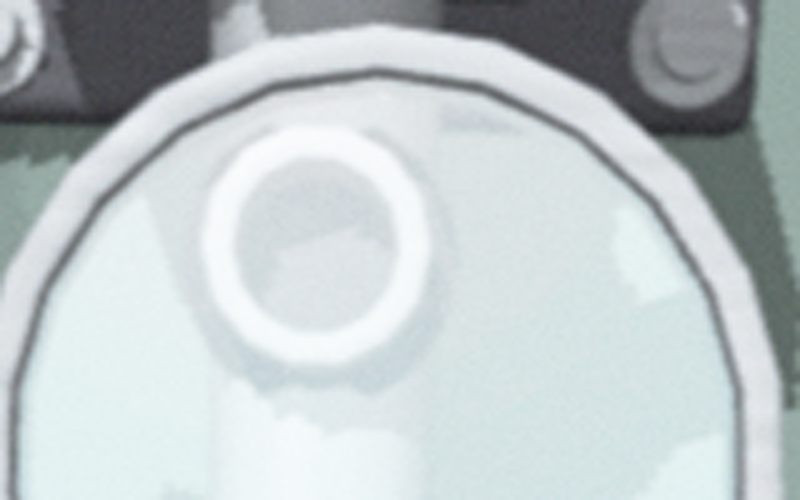

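```bash
python3 -m crank '[{"tx":1.3,"ty":-0.4,"tz":0,"twist":0,"grip":0},{"tx":1.25,"ty":-0.4,"tz":0,"twist":0,"grip":0},{"tx":0,"ty":0,"tz":1.5,"twist":0,"grip":0},{"tx":0,"ty":0,"tz":1.5,"twist":0,"grip":0},{"tx":0,"ty":0,"tz":0.5,"twist":0,"grip":0},{"tx":0,"ty":0,"tz":0,"twist":0,"grip":0},{"tx":0,"ty":0,"tz":0,"twist":0,"grip":0}]'
python3 chk.py 13
```

```text
time: 24.68
tool_pos: [0.4749, -0.0103, 0.1779]
ee_rot: [3.141, -0.0, 1.266]
wrist_force: [0.5, -0.5, -0.6]
width: 0.0194
[ 1.79949814e+02 -1.03572456e-03  7.25626570e+01] [ 0.47492217 -0.01031434  0.17786654] 0.01941567576185205 [-1.41057916e-01 -7.06265747e-02  1.60608560e+00 -1.24621385e-04
  1.60526644e+00  1.63276790e-01]
lens est [0.49752611 0.05962635 0.1703684 ] px w,t,s [array([286.9, 115.9]), array([233.5, 214.6]), array([322.4, 203.3])]
to go in tool axes [-0.00045593  0.00062196  0.02036894]
```

View pics/w13.png

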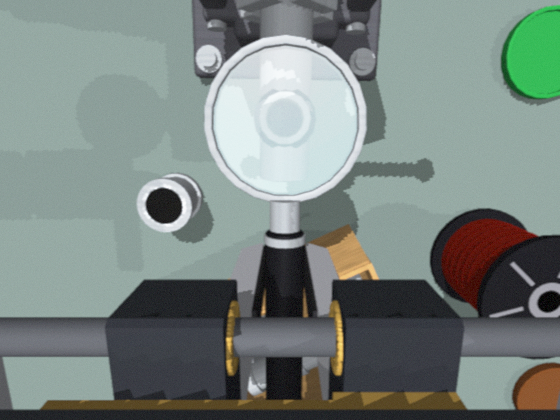

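View pics/s13.png

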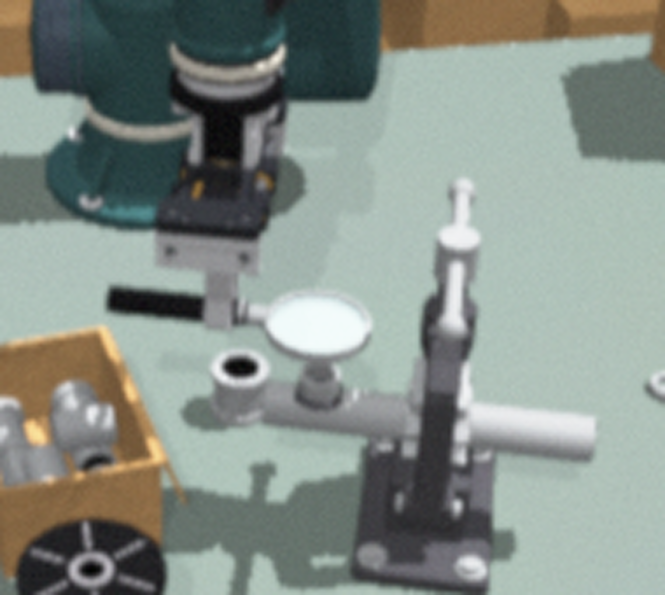

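```bash
python3 -m crank '[{"tx":0,"ty":0,"tz":1,"twist":0,"grip":0},{"tx":0,"ty":0,"tz":0.6,"twist":0,"grip":0},{"tx":0,"ty":0,"tz":0.2,"twist":0,"grip":0},{"tx":0,"ty":0,"tz":0,"twist":0,"grip":0},{"tx":0,"ty":0,"tz":0,"twist":0,"grip":0},{"tx":0,"ty":0,"tz":0,"twist":0,"grip":0},{"tx":0,"ty":0,"tz":0,"twist":0,"grip":0}]'
python3 chk.py 14
python3 - <<'E'
from h import *
o=get_obs();p=wr(cams.snapshot("wrist"),o)
f=p["frame"][30:210,190:380];cv2.imwrite("pics/soc2.png",cv2.cvtColor(cv2.resize(f,None,fx=3,fy=3,interpolation=cv2.INTER_CUBIC),cv2.COLOR_RGB2BGR))
print(proj(p,(.498,.059,.1275)),o['qvel'],o['wrist_force'])
E
```

```text
time: 25.7
tool_pos: [0.4747, -0.0101, 0.1597]
ee_rot: [3.141, -0.0, 1.267]
wrist_force: [-0.3, 0.0, -0.7]
width: 0.0193
[ 1.79978601e+02 -5.48456672e-04  7.25818309e+01] [ 0.47473202 -0.01009785  0.15965527] 0.019283339885135285 [-1.40712775e-01 -6.31263278e-02  1.63535431e+00 -5.12719839e-05
  1.56899459e+00  1.63291709e-01]
lens est [0.49730894 0.05985146 0.15215619] px w,t,s [array([286.9, 115.9]), array([233.9, 215.7]), array([322.1, 209. ])]
to go in tool axes [-0.00060557  0.00091345  0.00215653]
[288.37333144 118.80437302] [ 0.00052416  0.00064345  0.00044968  0.00203261  0.00087643 -0.00155333] [-0.65392355  0.14249379 -0.52952358]
```

View pics/soc2.png

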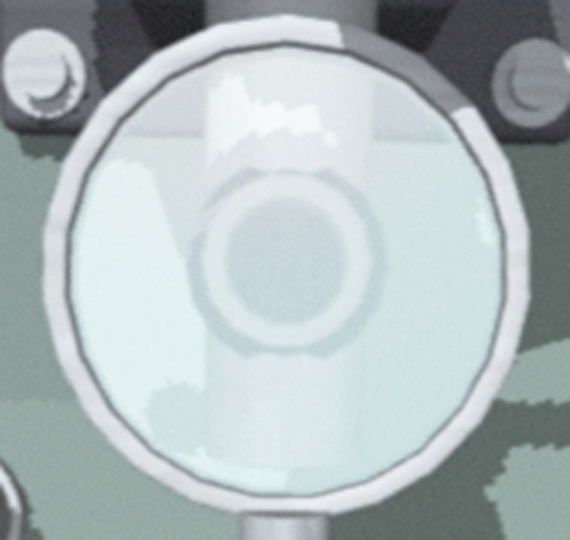

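View pics/s14.png

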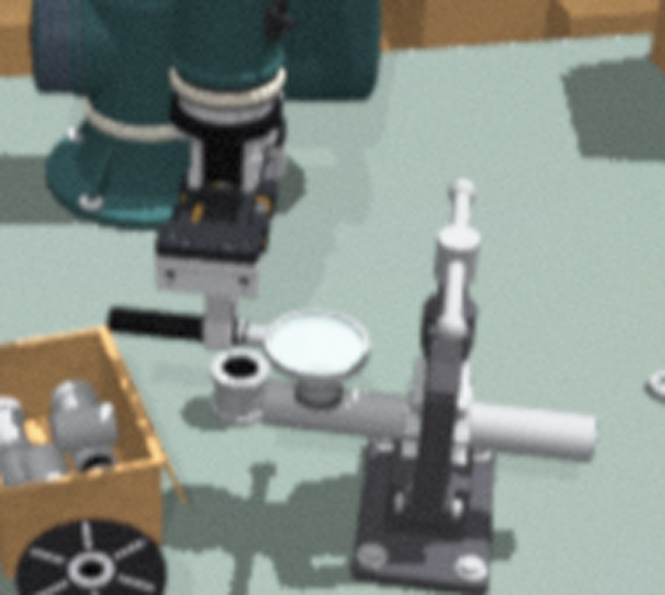

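View pics/t14.png

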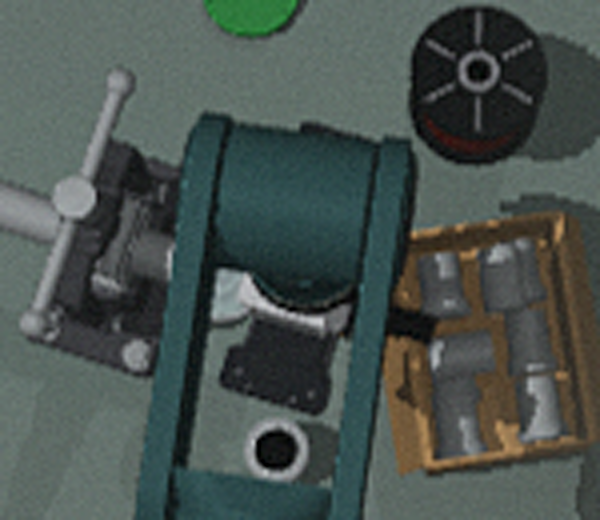

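The socket shows concentric in the lens, with about 1 mm estimated offset. The lens is about 24 mm above the mouth, level and still.

Run:
```python
from h import *
o=get_obs();p=wr(cams.snapshot("wrist"),o);print("socket",atz(p,(285.3,117),.1275),np.abs(o['qvel']).max(),o['width'],o['time'])
print(ticket.close_job())
```

```text
socket [0.49669659 0.06040959 0.1275    ] 0.001615629853360574 0.01967890904235951 25.9
the job is handed in; nothing more can be done
None
```

I turned the T-bar home and handed the job in at 25.9 s, with the magnifier held level and still over the welded socket. The hand-in gave no verdict.

- **Vise:** I turned the bar clockwise in two strokes, pushing with the open fingers. The torque then rose from about 0.3 to 5.4 N m, and the bar now lies across the pipe. I could not read the force between jaw and pipe directly, so "gripped" rests on that torque and the bar's position.
- **Magnifier:** I picked up the black-handled one, and the finger opening is steady at about 19.5 mm. The lens centre is estimated at (0.497, 0.060, 0.152) m. The last wrist picture puts the socket mouth at (0.497, 0.060), so the lens is within about 1 mm of centre. It is about 24 mm above the mouth, and the tool is level within 0.1°.
- **Bystanders:** the pipe stayed in the same pixels after the bar was turned. In the last pictures the spool, carton and coupling looked unmoved. I did not measure the wrench after the start, but the arm never went near it.
- **Disagreements:**
  - The first wrist measurement of the magnifier came out about 4–5% too long, and a second one from closer up agreed with its given size better.
  - The first estimate of the socket, from the top and scene cameras, differs from the wrist's by about 2 mm.

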